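# Tighten the recessed clamp nut of a transfer pump

## Robot

A 6-joint arm with a two-finger parallel gripper is mounted at the origin on the work surface. World frame = base frame: x ahead of the robot, y to its left, z up, the work surface at z = 0. Lengths are in m, angles in rad, forces in N, time in s.
With the tool pointing down it reaches from about 0.325 to 0.9 m from the base axis. Payload 3.5 kg.
Tool frame: the origin (TCP) lies on the mounting face of the last link; the fingertips stand 173 mm ahead of it and the grasp point (between the pads) lies 155 mm ahead of it; z points along the fingers, y is the direction in which the jaws open and shut (so a half turn about z gives the same grasp; the last joint's range is limited). The gripper opens to 85 mm and grips with 20 to 120 N. Pads are 22 mm wide; open, the fingers measure 114 mm over their backs; the gripper's body (76 mm by 85 mm) begins 54 mm behind the grasp point. The pads swing forward as they close: fully open they stand 13 mm farther back than shut.
Start: joints at [-1.313, 0.276, -0.026, 1.268, 0, 1.467], TCP at [0.221, -0.585, 0.405] pointing down, gripper open.
Joint ranges: [-3.12, 3.12], [-0.85, 1.88], [-1.08, 1.24], [-1.95, 2.15], [-1.57, 1.53], [-3.14, 3.14]. Speed limits (rad/s): [2.57, 2.57, 3.14, 3.14, 3.14, 3.14].

## Interface

Orientations are given as a unit quaternion [w, x, y, z].
In Python, from cell import r, vision, job gives the robot as it stands.
- The arm moves only by the shell command python3 -m pendant 'ROWS' [OPENING] [FORCE]. ROWS is JSON, a list of rows, each a list of 4 numbers: the shift along the tool's x, y, z in mm, then the turn about the tool's z in degrees. In form: [[tx, ty, tz, twist], ...]. A call has 1 to 5 rows; each row is the pose to reach, as a shift and turn from the pose commanded when the call began, along the tool's axes at that moment; what a row does not reach only later rows make up. A row lasts 1/10 s, in which the tool goes at most 50 mm and 8.59 degrees, less where a joint would pass 70% of its speed; a pose out of reach is approached as far as the arm can. A call with a gripper value outside its range is refused whole. OPENING is the finger opening in mm, from 0 to 85.4, set as the call begins (- or left out, the last holds). The fingers move at their own pace and stop on an object; FORCE is the grip in N (left out, the last holds). Time passes only in rows, so rows that repeat a pose let the fingers close. It gives the time, the measured TCP pose, the force and the opening at its end, in the units of the state.
- r.sense(): the state, without advancing time (a new reading comes with each control period).
- vision.capture(name): name is "scene" or "top"; returns a dict with "color" (480x640x3 uint8, red, green, blue), "depth" (480x640 float32, m along the optical axis (not along the pixel's ray), 0 where there is no reading), "intrinsics" (3x3 intrinsics, pixels), "xyz" and "orientation" of the camera in the world. Camera axes: x right, y up, looking along -z (the intrinsics and any distortion apply to the point x, -y, -z); pixel columns grow to the right and rows downward; lengths in m; the calibration is good to about 2 mm. A picture is of the moment at which its call begins.
- job.finish_job(): hands the job in, once; it reports no verdict.
The state is a dict: "time_s": time; "joint_pos": joint angles; "qvel": joint speeds; "joint_torque": joint torques, N m; "tool_pos": TCP position; "orientation": TCP orientation; "ft_force": force on the tool from outside, world axes, zero at the start; "wrist_torque": the same for the moment, N m; "opening": finger opening in m.
Only numpy, scipy, OpenCV 4.12 (cv2) and the standard library are available. Lean on these libraries where they do the work, as an engineer would, in place of code of your own. Each camera call takes 0.05 s, during which the arm holds its last target.

## Task

Take the T-handled socket key out of its stand and lower it into the pump's deep bore until its socket is fully down over the brass nut at the bottom. Then turn the key clockwise (seen from above), for instance by pushing its crossbar round, until the nut comes to its stop and the red indicator pin beside the bore has sunk flush. Leave the key standing on the nut, still and let go, and do not knock the key over or shift the other things on the table.

Things in the scene. Friction and masses are not known exactly. Their poses are not given: they have to be found in the camera images.
- pump: Transfer pump fixed to the table, left or right, yaw varies: grey base plate, green motor (top about 120 mm high) lying along its own +x, behind an upright steel tube that holds the bore. Origin: on the bore axis at table level, z up. Pipe stubs stick out 77 mm to its +y and -y at 55 mm height; a black boss, 26 mm wide and 85 mm high, stands 38 mm to its -x and 52 mm to its +y.
- bore_mouth (a point): Centre of the funnel's upper rim, on the bore axis, 115 mm above the table. The funnel is 86 mm wide outside and 76 mm inside at the rim and narrows over 15 mm to the bore, 52 mm wide inside, whose flat floor is 22 mm above the table.
- nut (a joint): Turn of the brass hexagon nut at the bottom of the bore, rad: grows clockwise seen from above, up to the firm stop at 2.4; starts from 0 to 0.9. At 0 two of its flats face the pump's own +x and -x. It stays where it is left; friction about 0.1 N m (under 2 N at the crossbar's end), plus the key's rubbing in the bore.
- nut_top (a point): Centre of the nut's top, on the bore axis, 42 mm above the table; turns with the nut. The nut is 30 mm across flats and 20 mm high, stands on the bore floor and its top edge is not tapered to guide a socket.
- pin_top (a point): Top of the red indicator pin (12 mm wide) in the black boss beside the bore. The nut drives it: 24 mm proud of the boss at nut angle 0, sinking 10 mm per rad until flush (85 mm above the table) at the nut's stop. Seen only: it cannot be touched.
- stand: Black key stand fixed to the table, base 120 x 100 x 12 mm, with a grey upright cup, 52 mm wide inside, rim 55 mm above the table, floor 12 mm above the table. Origin: under the cup's axis at table level.
- key: T-handled socket key, 0.4 to 0.6 kg, at first upright in the stand's cup, any yaw. Origin: centre of its socket's open lower rim; z up along the 16 mm shaft, x along the crossbar. Socket: 46 mm wide outside, 18 mm deep, hexagonal inside, 33 mm across flats (two flats face its own x and -x). White collar 46 mm wide, 56 to 74 mm up. Its origin is 24 mm above the table when fully down on the nut.
- key_hub (a point): On the key's axis, 160 mm above its origin, in the dark steel hub: 28 mm (key x) by 24 mm (key y), from 138 to 176 mm up. A good height to grip it across the 24 mm. If the hexagons do not match (every 60 degrees, about 10 degrees of play either way) the socket rests on the nut, 18 mm too high, and drops when turned.
- key_bar_a (a point): On the steel crossbar (12 mm thick, orange ends, reaching 80 mm either side of the axis, 150 mm above the key's origin), 70 mm from the key's axis on its +x side.
- key_bar_b (a point): On the same crossbar, 70 mm from the key's axis on its -x side, 150 mm above its origin.
- bottle: Amber bottle, 60 mm wide, 170 mm high, loose; leave alone. Origin under its centre.
- cup: Steel cup, 84 mm wide, 85 mm high, loose; leave alone. Origin under its centre.
- clampring: Steel pipe clamp ring lying flat, 64 mm wide with a 40 mm screw, loose; leave alone. Origin under the ring's centre.
- brush: Blue-handled brush lying flat, loose; leave alone.
- wrench: Steel wrench lying flat, loose; leave alone.
- tray: White plastic tray 130 x 180 x 50 mm, loose; leave alone. Origin under its centre.
- jar: Glass jar with a white cap, 70 mm wide, 90 mm high, loose; leave alone. Origin under its centre.

How it is judged:
On the way, in this order (a step that is already met when the one before it is completed fails the run):
1. the key's socket is fully down over the nut (z of key in the frame of nut_top below -0.013 m and horizontal distance between key and nut_top below 0.006 m), for 0.2 s.
2. the nut is turned clockwise to its stop (value of joint nut above 2.25 rad), for 0.2 s.
At the end, for the whole second after the job is handed in: The nut is within 0.15 rad of its stop (angle above 2.25 rad); the key stands on it with the socket at least 13 of its 18 mm over the nut, within 6 mm of the bore axis and 0.12 rad of upright, let go and at rest (all of step 1 and value of joint nut above 2.25 rad and angle between key's own z axis and vertical below 0.12 rad and linear speed of key below 0.03 m/s and angular speed of key below 0.3 rad/s); the robot touches nothing.
It fails at once if the key is knocked over (tilted more than 0.6 rad) (angle between key's own z axis and vertical above 0.6 rad).
It fails at once if a bystander is shifted by more than 30 mm (distance of any of bottle, cup, clampring, brush, wrench, tray, jar from where it was at the start of the episode above 0.03 m).
It also fails if it takes over 67 s, if anything falls off the work surface, if the arm or the gripper's body presses on something with over 40 N, if the wrist force passes 120 N, or if a joint passes its speed limit or range.

## Working session

There is one attempt and no reset: what is moved stays moved. The work goes in short steps, Python scripts to look and compute and a shell command to move; the robot and the scene stay as the last step left them, time stands still between calls to the robot, and variables do not carry over. Pictures are saved under pics/ and viewed, and the job is handed in when it is done.

```bash
ls; mkdir -p pics
cat > h.py <<'E'
import numpy as np, cv2, pickle
from cell import r, vision, job
from scipy.spatial.transform import Rotation as R
def cap(n, fn=None):
    c=vision.capture(n)
    if fn: cv2.imwrite('pics/'+fn, cv2.cvtColor(c['color'],cv2.COLOR_RGB2BGR))
    return c
def rot(c):
    q=c['orientation']; return R.from_quat([q[1],q[2],q[3],q[0]]).as_matrix()
def ray(c,u,v):
    K=np.array(c['intrinsics']); p=np.linalg.inv(K)@np.array([u,v,1.0])
    d=rot(c)@np.array([p[0],-p[1],-1.0]); return np.array(c['xyz']),d
def onplane(c,u,v,z):
    o,d=ray(c,u,v); return o+d*(z-o[2])/d[2]
def at(c,u,v):
    o,d=ray(c,u,v); return o+d*float(c['depth'][int(v),int(u)])
def proj(c,P):
    q=rot(c).T@(np.array(P)-np.array(c['xyz'])); K=np.array(c['intrinsics'])
    w=K@np.array([q[0],-q[1],-q[2]]); return w[:2]/w[2]
def cloud(c):
    h,w=c['depth'].shape; u,v=np.meshgrid(np.arange(w),np.arange(h))
    K=np.array(c['intrinsics']); D=c['depth']
    p=np.stack([(u-K[0,2])/K[0,0]*D,-(v-K[1,2])/K[1,1]*D,-D],-1)
    return p@rot(c).T+np.array(c['xyz'])
E
python3 - <<'E'
from h import *
for n in ['scene','top']:
    c=cap(n,n+'0.png'); pickle.dump(c,open(n+'0.pkl','wb'))
    print(n,c['xyz'],c['orientation'],c['intrinsics'],[k for k in c.keys()])
print(r.sense())
E
```

```text
pics
scene [1.17514591 0.60528508 0.90649011] [0.35124511 0.16879831 0.37753134 0.84000244] [[497.71889809   0.         318.20605891]
 [  0.         497.71889809 240.24698206]
 [  0.           0.           1.        ]] ['color', 'depth', 'intrinsics', 'xyz', 'orientation']
top [ 0.40817081 -0.02951843  1.37766019] [-0.70540508 -0.03945573  0.03881341  0.70664025] [[470.10640487   0.         321.45141287]
 [  0.         470.10640487 228.12831665]
 [  0.           0.           1.        ]] ['color', 'depth', 'intrinsics', 'xyz', 'orientation']
{'time_s': 0.1, 'joint_pos': array([-1.31339591e+00,  2.77055803e-01, -2.77546736e-02,  1.26801998e+00,
       -9.46265133e-06,  1.46739059e+00]), 'qvel': array([ 0.00194798, -0.00156711,  0.00391106,  0.00031876,  0.00062861,
        0.00048291]), 'joint_torque': array([-6.63626406e-05, -4.46708679e+01,  2.96128088e+01,  8.48440512e-03,
       -1.22516126e-04,  9.47333774e-06]), 'tool_pos': array([ 0.22053506, -0.58440556,  0.40366673]), 'orientation': array([-1.01368771e-03,  9.83770941e-01,  1.79426034e-01, -8.29512525e-05]), 'ft_force': array([-0.21485146, -0.7644545 ,  0.06705072]), 'wrist_torque': array([-0.01111824,  0.02188566, -0.04872802]), 'opening': 0.08542522182581828}
```

View pics/scene0.png

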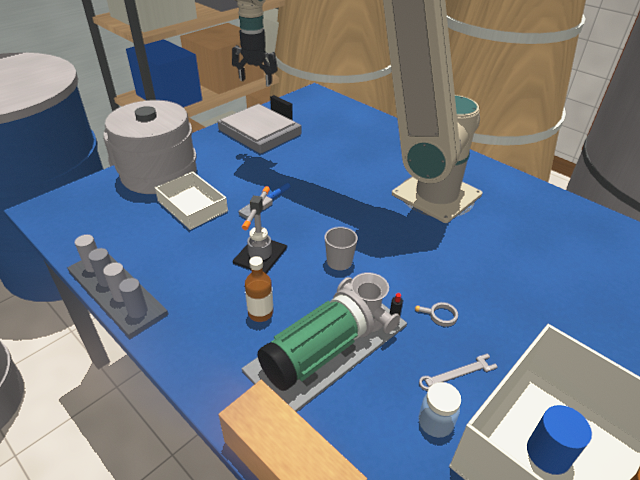

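View pics/top0.png

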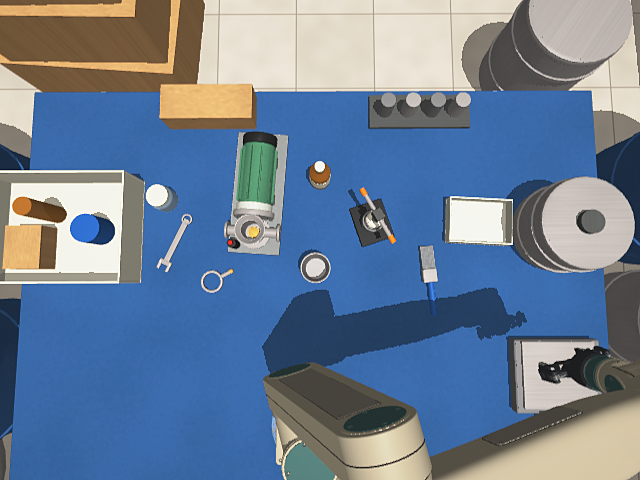

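The scene view shows the key in its stand around (258,215), with the pump's funnel at (370,290). In the top view the key is at (378,215), the funnel at (252,232) and the red pin at (233,242). Next I'll measure from the masks.

Run:
```python
from h import *
C={n:pickle.load(open(n+'0.pkl','rb')) for n in ['scene','top']}
crops={'scene':[(225,175,75,100),(325,260,100,90)],'top':[(340,175,70,80),(215,120,90,140)]}
for n,c in C.items():
    hsv=cv2.cvtColor(c['color'],cv2.COLOR_RGB2HSV); P=cloud(c)
    m=cv2.inRange(hsv,(5,170,150),(20,255,255))
    k,l,s,ce=cv2.connectedComponentsWithStats(m)
    for i in range(1,k):
        if s[i,4]>8: print(n,'orange',s[i],ce[i],np.median(P[l==i],0).round(3))
    m=cv2.inRange(hsv,(0,170,100),(4,255,255))|cv2.inRange(hsv,(174,170,100),(180,255,255))
    k,l,s,ce=cv2.connectedComponentsWithStats(m)
    for i in range(1,k):
        if s[i,4]>5: print(n,'red',s[i],ce[i],np.median(P[l==i],0).round(3), P[l==i][:,2].max().round(4))
    m=cv2.inRange(hsv,(20,100,120),(32,255,255))
    k,l,s,ce=cv2.connectedComponentsWithStats(m)
    for i in range(1,k):
        if s[i,4]>20: print(n,'brass',s[i],ce[i],np.median(P[l==i],0).round(3))
    for j,(x,y,w,h) in enumerate(crops[n]):
        im=cv2.cvtColor(c['color'][y:y+h,x:x+w],cv2.COLOR_RGB2BGR)
        cv2.imwrite(f'pics/c_{n}{j}.png',cv2.resize(im,None,fx=min(780//w,580//h),fy=min(780//w,580//h),interpolation=cv2.INTER_NEAREST))
# funnel rim from top cloud
P=cloud(C['top']); 
m=(P[...,2]>.109)&(P[...,2]<.121)
sub=np.zeros_like(m); sub[205:260,215:295]=1
q=P[m&sub]; print(len(q), q.mean(0))
```

```text
scene orange [263 187   6   6  23] [266.04347826 189.        ] [ 0.51  -0.207  0.167]
scene orange [242 221   8   9  47] [245.68085106 224.74468085] [ 0.639 -0.133  0.166]
scene orange [247 279  23  11 158] [257.96835443 284.09493671] [ 0.715 -0.004  0.115]
scene orange [638 471   2   9  13] [638.69230769 475.15384615] [0.608 0.727 0.176]
scene red [395 293   6   9  40] [397.475 297.125] [0.513 0.225 0.099] 0.1041
top orange [314 167  16  15 109] [322.71559633 175.65137615] [ 0.69  -0.033  0.119]
top orange [360 188   7   8  34] [363.  191.5] [ 0.639 -0.137  0.169]
top orange [ 13 197  18  18 267] [ 21.56554307 205.42322097] [0.603 0.747 0.176]
top orange [388 234   8   9  39] [391.71794872 238.69230769] [ 0.514 -0.21   0.168]
top red [228 240   5   5  19] [229.78947368 242.05263158] [0.512 0.222 0.101] 1.3777
top brass [248 227  11  10  80] [252.875 231.425] [0.549 0.167 0.041]
436 [0.56654721 0.16646891 0.11381566]
```

Run:
```python
import cv2,numpy as np
a=[cv2.imread(f'pics/c_{n}.png') for n in ['scene0','scene1','top0','top1']]
a=[cv2.resize(x,(390,290),interpolation=0) if 0 else x for x in a]
for x in a: print(x.shape)
```

```text
(500, 375, 3)
(540, 600, 3)
(560, 490, 3)
(560, 360, 3)
```

View pics/c_scene0.png

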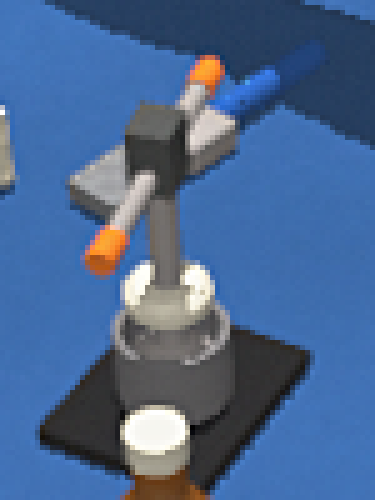

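View pics/c_top0.png

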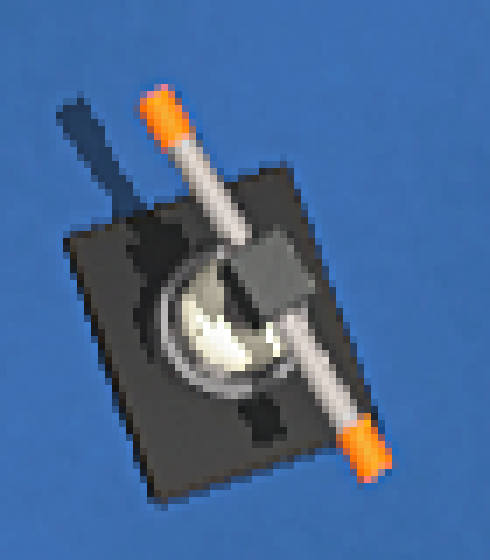

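View pics/c_top1.png

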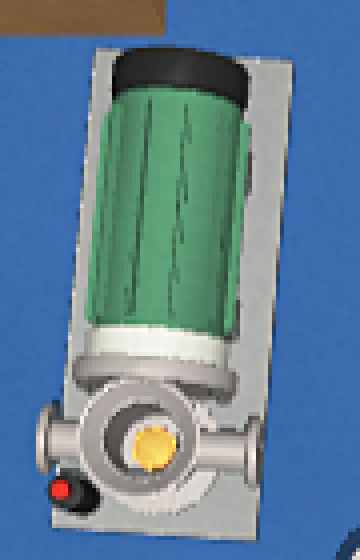

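View pics/c_scene1.png

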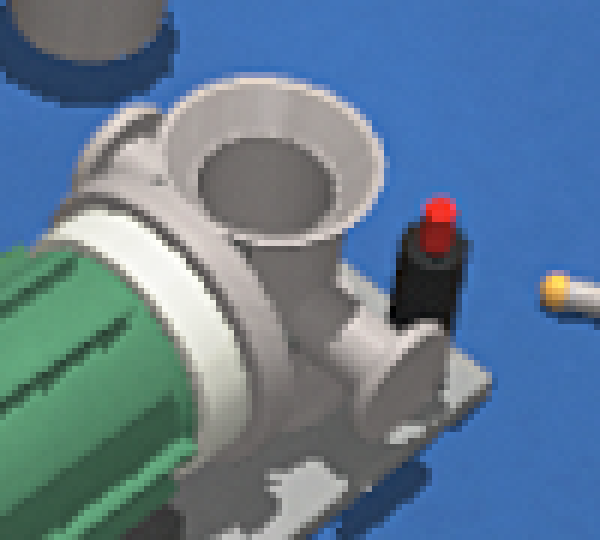

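The top crop shows the key's crossbar running diagonally with the orange tips at (363,191) and (392,239). The brass nut is visible at (253,231) and the pin top at (230,242). Now I'll triangulate these.

```bash
cat >> h.py <<'E'
def tri(c1,p1,c2,p2):
    o1,d1=ray(c1,*p1);o2,d2=ray(c2,*p2)
    d1=d1/np.linalg.norm(d1);d2=d2/np.linalg.norm(d2)
    s=np.linalg.lstsq(np.stack([d1,-d2],1),o2-o1,rcond=None)[0]
    a=o1+s[0]*d1;b=o2+s[1]*d2; return (a+b)/2,np.linalg.norm(a-b)
E
python3 - <<'E'
from h import *
S,T=[pickle.load(open(n+'0.pkl','rb')) for n in ['scene','top']]
a=tri(S,(245.7,224.7),T,(363,191.5)); b=tri(S,(266,189),T,(391.7,238.7)); print('tips',a,b)
m=(a[0]+b[0])/2; d=a[0]-b[0]; print('mid',m,'yaw',np.degrees(np.arctan2(d[1],d[0])),np.linalg.norm(d[:2]))
# pin top: red region top
print('pin', tri(S,(398,294.5),T,(229.8,242)))
for p in [(398,293),(398,295)]: print(at(S,*p))
# rim: threshold height cloud in each view & circle fit
for n,c,(x,y,w,h) in [('T',T,(225,205,60,50)),('S',S,(335,260,70,60))]:
    P=cloud(c)[y:y+h,x:x+w].reshape(-1,3)
    q=P[(abs(P[:,2]-.114)<.004)]
    q=q[np.hypot(q[:,0]-.55,q[:,1]-.167)<.06]
    A=np.c_[2*q[:,:2],np.ones(len(q))]; s=np.linalg.lstsq(A,(q[:,:2]**2).sum(1),rcond=None)[0]
    print(n,len(q),'rim fit',s[:2],np.sqrt(s[2]+s[0]**2+s[1]**2), q[:,:2].min(0),q[:,:2].max(0),P[:,2].max())
# top rim ellipse outline by hand
print('rim by px', onplane(T,249.9,229.2,.115), 'nut', onplane(T,252.875,231.4,.042))
# motor axis yaw: green mask top
hsv=cv2.cvtColor(T['color'],cv2.COLOR_RGB2HSV); g=cv2.inRange(hsv,(60,80,40),(90,255,255)); g[:, :215]=0;g[:,300:]=0;g[:120]=0;g[250:]=0
P=cloud(T)[g>0]; q=P[P[:,2]>.05]; q=q[:,:2]; u,s,v=np.linalg.svd(q-q.mean(0),full_matrices=False); print('motor yaw',np.degrees(np.arctan2(v[0,1],v[0,0])),q.mean(0),P[:,2].max())
E
```

```text
tips (array([ 0.63807505, -0.13616742,  0.16409043]), np.float64(0.0038552403757404676)) (array([ 0.51291288, -0.20779418,  0.16795675]), np.float64(0.005686368961158424))
mid [ 0.57549396 -0.1719808   0.16602359] yaw 29.78128263809663 0.14420805007243812
pin (array([0.51127809, 0.22254465, 0.10268693]), np.float64(0.003966581043202767))
[0.50430145 0.22013201 0.10022496]
[0.51142234 0.22510675 0.10305619]
T 308 rim fit [0.55367998 0.16616213] 0.04140665611510607 [0.50577339 0.1265827 ] [0.60936962 0.20823792] 1.37766018869265
S 383 rim fit [0.55264858 0.17031523] 0.04368316867501586 [0.49980731 0.12710202] [0.60993696 0.21110056] 0.9064901067658304
rim by px [0.54601603 0.16486124 0.115     ] nut [0.54764762 0.16750293 0.042     ]
motor yaw -178.6436009511242 [0.70653959 0.1503894 ] 1.37766018869265
```

Run:
```python
from h import *
S,T=[pickle.load(open(n+'0.pkl','rb')) for n in ['scene','top']]
f=lambda x,y:(x/4+215-.5,y/4+120-.5)
for a,b in [((97,48),(53,525)),((294,60),(258,540))]:
    p=onplane(T,*f(*b),.012);q=onplane(T,*f(*a),.012);d=q-p;print('plate yaw',np.degrees(np.arctan2(d[1],d[0])),p,q)
print('rim S', onplane(S,370.1,286.2,.115))
hsv=cv2.cvtColor(S['color'],cv2.COLOR_RGB2HSV)
print(S['color'][288:306,395:402].tolist().__str__()[:0])
for v in range(290,306): print(v,[tuple(S['color'][v,u]) [0:1][0].item() for u in range(393,403)],[S['color'][v,u,1].item() for u in range(393,403)])
ax=np.array([.511,.2225]); cam=np.array(S['xyz'])[:2]; d=(cam-ax)/np.linalg.norm(cam-ax)
for dz in [0,.012,.015,.018,.021,.024]:
    print(dz,'top far',proj(S,[*(ax-.006*d),.085+dz]),'front base',proj(S,[*(ax+.006*d),.085]), 'side', proj(S,[*(ax+.006*np.array([-d[1],d[0]])),.085+dz]),proj(S,[*(ax-.006*np.array([-d[1],d[0]])),.085+dz]), 'bossfar',proj(S,[*(ax-.013*d),.085]))
```

```text
plate yaw -4.110032027037229 [0.49433866 0.24418437 0.012     ] [0.85135759 0.2185301  0.012     ]
plate yaw -3.8178503334748797 [0.48317389 0.09504901 0.012     ] [0.84182558 0.07111516 0.012     ]
rim S [0.54387576 0.17151034 0.115     ]

290 [65, 67, 66, 65, 66, 64, 65, 65, 66, 65] [115, 115, 116, 115, 116, 115, 115, 116, 115, 116]
291 [66, 66, 63, 60, 56, 55, 57, 62, 64, 67] [115, 116, 115, 116, 118, 117, 118, 117, 115, 115]
292 [65, 64, 59, 66, 102, 119, 108, 62, 59, 64] [115, 116, 119, 117, 112, 110, 112, 116, 118, 116]
293 [65, 57, 80, 149, 212, 235, 221, 146, 50, 63] [115, 116, 119, 102, 70, 57, 68, 101, 121, 117]
294 [65, 55, 131, 242, 252, 246, 252, 248, 66, 60] [116, 118, 108, 50, 47, 51, 45, 72, 117, 118]
295 [66, 56, 110, 215, 248, 244, 248, 239, 104, 58] [118, 118, 99, 36, 54, 55, 51, 57, 96, 119]
296 [63, 57, 70, 149, 233, 239, 237, 180, 54, 60] [113, 105, 57, 30, 53, 52, 48, 59, 104, 118]
297 [49, 52, 82, 114, 116, 118, 123, 111, 57, 62] [69, 68, 32, 27, 30, 29, 28, 51, 99, 115]
298 [44, 61, 101, 124, 128, 131, 132, 110, 43, 59] [39, 44, 28, 28, 34, 31, 30, 39, 73, 10
[... 982 characters left out ...]
ar [397.34522338 293.27521669] front base [395.81057187 301.79446587] side [399.72132479 295.75337408] [394.27240273 294.69442906] bossfar [396.92172886 295.62614478]
0.018 top far [397.51294102 292.3441725 ] front base [395.81057187 301.79446587] side [399.89418382 294.82217567] [394.43508032 293.76308408] bossfar [396.92172886 295.62614478]
0.021 top far [397.68126446 291.40976541] front base [395.81057187 301.79446587] side [400.06767034 293.88759698] [394.59834732 292.82836474] bossfar [396.92172886 295.62614478]
0.024 top far [397.85019697 290.47197715] front base [395.81057187 301.79446587] side [400.24178776 292.94961959] [394.76220692 291.89025265] bossfar [396.92172886 295.62614478]
```

```bash
cat >> h.py <<'E'
def state():
    s=r.sense(); q=s['orientation']; M=R.from_quat([q[1],q[2],q[3],q[0]]).as_matrix(); return s,M
def show():
    s,M=state(); print('t',round(s['time_s'],2),'tcp',s['tool_pos'].round(4),'alpha',np.degrees(np.arctan2(M[1,0],M[0,0])).round(2),'tilt',M[:,2].round(3),'F',s['ft_force'].round(1),'M',s['wrist_torque'].round(2),'open',round(s['opening']*1000,1),'j',s['joint_pos'].round(2))
def delta(p):
    s,M=state(); print('tool-frame shift mm', (M.T@(np.array(p)-s['tool_pos'])*1000).round(1))
E
python3 - <<'E'
from h import *
show(); delta([.5755,-.172,.42])
E
```

```text
t 0.1 tcp [ 0.2205 -0.5844  0.4037] alpha 20.67 tilt [-0.001  0.002 -1.   ] F [-0.2 -0.8  0.1] M [-0.01  0.02 -0.05] open 85.4 j [-1.31  0.28 -0.03  1.27 -0.    1.47]
tool-frame shift mm [ 477.7 -260.6  -15.7]
```

```bash
python3 -m pendant '[[35,-19,-3,-8.5],[70,-38,-6,-17],[105,-57,-9,-25.5],[140,-76,-12,-34],[175,-95,-15,-42.5]]'
python3 - <<'E'
from h import *
show(); delta([.5755,-.172,.42])
E
```

```text
time_s: 0.6
tool_pos: [0.3515, -0.4326, 0.4193]
orientation: [-0.0, 0.85, 0.526, 0.0]
ft_force: [0.1, -0.7, 0.3]
opening: 0.0854
t 0.6 tcp [ 0.3515 -0.4326  0.4193] alpha 63.5 tilt [-0.     0.001 -1.   ] F [ 0.1 -0.7  0.3] M [-0.01 -0.04  0.02] open 85.4 j [-1.    0.15 -0.15  1.27  0.    1.03]
tool-frame shift mm [333.2  84.2  -0.6]
```

```bash
python3 -m pendant '[[35,9,0,-8.5],[70,18,0,-17],[105,27,0,-25.5],[140,36,0,-34],[175,45,0,-42.5]]'
python3 - <<'E'
from h import *
show(); delta([.5755,-.172,.42])
E
```

```text
time_s: 1.1
tool_pos: [0.4706, -0.2968, 0.4192]
orientation: [-0.0, 0.602, 0.799, -0.0]
ft_force: [-0.0, -0.4, 0.0]
opening: 0.0854
t 1.1 tcp [ 0.4706 -0.2968  0.4192] alpha 106.02 tilt [-0.001  0.001 -1.   ] F [-0.  -0.4  0. ] M [-0.01 -0.07 -0.05] open 85.4 j [-0.68  0.15 -0.16  1.27 -0.    0.61]
tool-frame shift mm [ 91.  135.3  -0.8]
```

```bash
python3 -m pendant '[[18,27,0,-8.5],[36,54,0,-17],[55,81,0,-25.5],[73,108,0,-34],[91,135,0,-42.5]]' && python3 -m pendant '[[0,0,0,-8.5],[0,0,0,-17],[0,0,0,-25.5],[0,0,0,-34],[0,0,0,-42.5]]' && python3 -m pendant '[[0,0,0,-8],[0,0,0,-16],[0,0,0,-19],[0,0,0,-19]]'
python3 - <<'E'
from h import *
show(); delta([.5755,-.172,.42]);c=cap('scene','s1.png');t=cap('top','t1.png')
a=c['color'][100:340,150:450]; cv2.imwrite('pics/s1c.png',cv2.resize(cv2.cvtColor(a,cv2.COLOR_RGB2BGR),(750,600),interpolation=cv2.INTER_CUBIC))
E
```

```text
time_s: 1.6
tool_pos: [0.5759, -0.1729, 0.4191]
orientation: [-0.001, 0.271, 0.963, 0.0]
ft_force: [0.4, -0.9, 0.6]
opening: 0.085
time_s: 2.1
tool_pos: [0.5752, -0.174, 0.419]
orientation: [-0.001, -0.096, 0.995, 0.0]
ft_force: [0.1, 0.4, -0.5]
opening: 0.0853
time_s: 2.5
tool_pos: [0.5752, -0.1741, 0.4191]
orientation: [-0.0, -0.256, 0.967, 0.0]
ft_force: [-0.1, -0.6, -0.4]
opening: 0.0853
t 2.5 tcp [ 0.5752 -0.1741  0.4191] alpha -150.34 tilt [-0.001  0.    -1.   ] F [-0.1 -0.6 -0.4] M [-0.02 -0.04  0.03] open 85.3 j [-0.4   0.23 -0.06  1.29 -0.   -0.92]
tool-frame shift mm [-1.3  1.6 -0.9]
```

View pics/s1c.png

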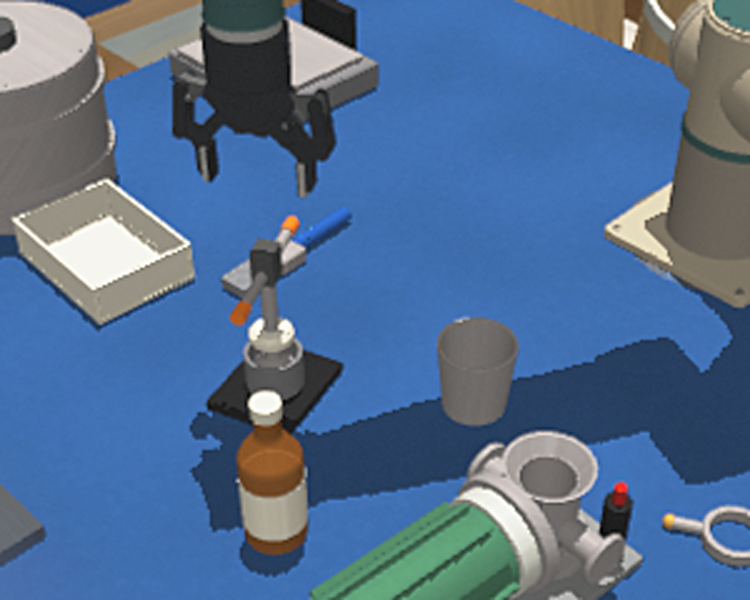

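View pics/t1.png

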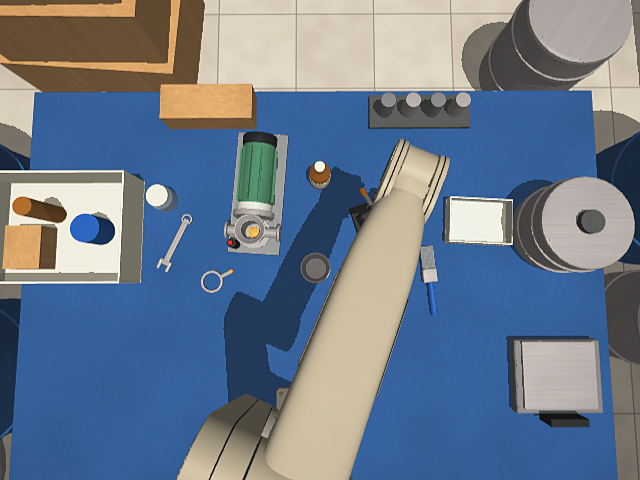

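The scene view shows the open gripper hovering above the key's hub, which is at about (265,255) in the crop, with the jaws straddling the bar. I'll descend now.

```bash
python3 -m pendant '[[-1.3,1.6,20,0],[-1.3,1.6,45,0],[-1.3,1.6,70,0],[-1.3,1.6,88,0],[-1.3,1.6,92,0]]'
python3 - <<'E'
from h import *
show(); c=cap('scene','s2.png')
a=c['color'][150:290,200:375]; cv2.imwrite('pics/s2c.png',cv2.resize(cv2.cvtColor(a,cv2.COLOR_RGB2BGR),(750,600),interpolation=cv2.INTER_CUBIC))
E
```

```text
time_s: 3.1
tool_pos: [0.5745, -0.1716, 0.3248]
orientation: [-0.002, -0.256, 0.967, 0.002]
ft_force: [0.3, 0.2, 0.9]
opening: 0.0853
t 3.1 tcp [ 0.5745 -0.1716  0.3248] alpha -150.38 tilt [-0.005  0.002 -1.   ] F [0.3 0.2 0.9] M [0.02 0.03 0.05] open 85.3 j [-0.4   0.29 -0.19  1.1  -0.   -0.92]
```

View pics/s2c.png

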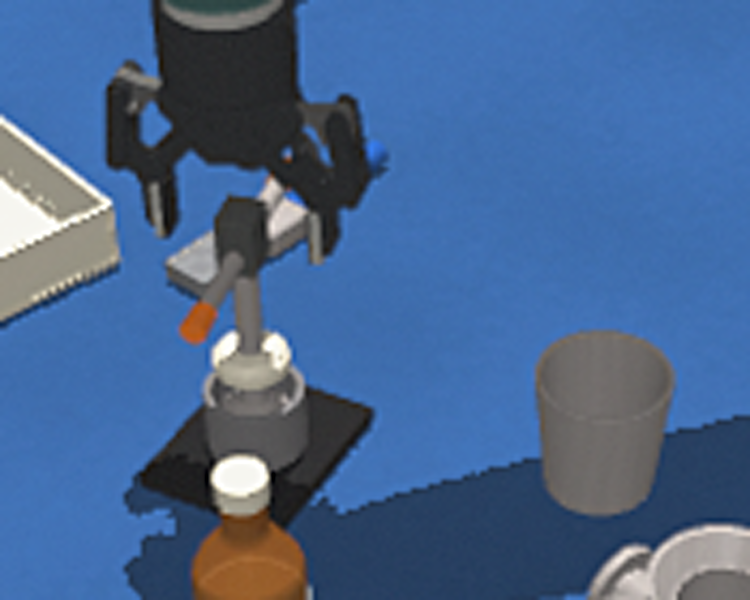

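The hub, at (240,235) in the crop, is between the open pads. Closing now.

```bash
python3 -m pendant '[[0,0,0,0],[0,0,0,0],[0,0,0,0],[0,0,0,0],[0,0,0,0]]' 15 80 && python3 -m pendant '[[0,0,0,0],[0,0,0,0],[0,0,0,0]]'
python3 - <<'E'
from h import *
show(); c=cap('scene','s3.png')
a=c['color'][150:290,200:375]; cv2.imwrite('pics/s3c.png',cv2.resize(cv2.cvtColor(a,cv2.COLOR_RGB2BGR),(750,600),interpolation=cv2.INTER_CUBIC))
E
```

```text
time_s: 3.65
tool_pos: [0.576, -0.1721, 0.3288]
orientation: [0.001, -0.256, 0.967, -0.0]
ft_force: [-0.5, 1.3, 3.5]
opening: 0.0229
time_s: 3.95
tool_pos: [0.5761, -0.1721, 0.3288]
orientation: [0.001, -0.256, 0.967, -0.0]
ft_force: [-0.2, 0.7, 5.4]
opening: 0.0226
t 3.95 tcp [ 0.5761 -0.1721  0.3288] alpha -150.32 tilt [ 0.002 -0.    -1.   ] F [-0.2  0.7  5.4] M [ 0.32  0.1  -0.  ] open 22.6 j [-0.4   0.28 -0.18  1.1   0.   -0.92]
```

View pics/s3c.png

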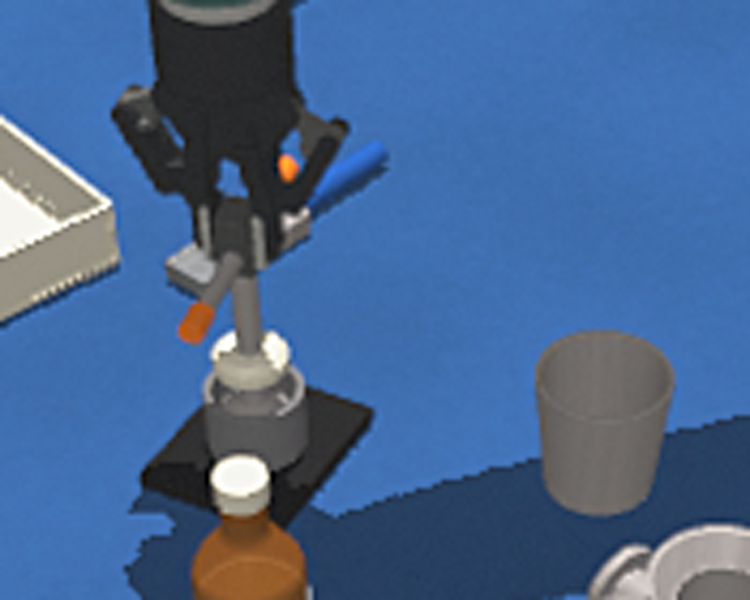

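The hub is gripped between the pads (opening 22.6 mm). Lifting straight up.

```bash
python3 -m pendant '[[0,0,-10,0],[0,0,-35,0],[0,0,-70,0],[0,0,-105,0],[0,0,-135,0]]'
python3 - <<'E'
from h import *
show(); delta([.546,.167,.465]); c=cap('scene','s4.png');cap('top','t4.png')
a=c['color'][100:300,180:430]; cv2.imwrite('pics/s4c.png',cv2.resize(cv2.cvtColor(a,cv2.COLOR_RGB2BGR),(750,600),interpolation=cv2.INTER_CUBIC))
E
```

```text
time_s: 4.5
tool_pos: [0.5752, -0.1721, 0.4632]
orientation: [-0.001, -0.256, 0.967, 0.0]
ft_force: [1.0, -1.7, -5.2]
opening: 0.0228
t 4.5 tcp [ 0.5752 -0.1721  0.4632] alpha -150.34 tilt [-0.002  0.    -1.   ] F [ 1.  -1.7 -5.2] M [-0.03 -0.07  0.01] open 22.8 j [-0.4   0.21  0.01  1.37 -0.   -0.92]
tool-frame shift mm [-142.4  309.1   -1.6]
```

View pics/s4c.png

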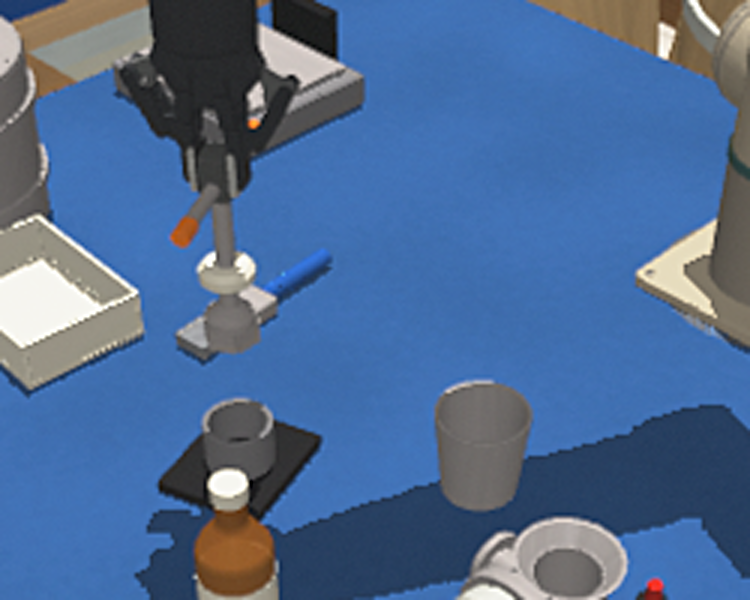

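The key hangs upright below the gripper, clear of its cup, in the scene crop (socket about (230,325)). Carrying it to the pump.

```bash
python3 -m pendant '[[-14,30,0,0],[-32,69,0,0],[-51,110,0,0],[-69,150,0,0],[-87,189,0,0]]' && python3 -m pendant '[[-18,39,0,0],[-35,77,0,0],[-49,107,0,0],[-55.4,120,0,4],[-55.4,120,0,4]]' && python3 -m pendant '[[0,0,0,0],[0,0,0,0]]'
python3 - <<'E'
from h import *
show(); delta([.546,.167,.465])
for n in ['scene','top']:
    c=cap(n,n+'5.png'); pickle.dump(c,open(n+'5.pkl','wb'))
    x,y,w,h=(310,150,150,160) if n=='scene' else (205,150,110,120)
    cv2.imwrite(f'pics/{n}5c.png',cv2.resize(cv2.cvtColor(c['color'][y:y+h,x:x+w],cv2.COLOR_RGB2BGR),(int(w*580/h),580),interpolation=cv2.INTER_CUBIC))
E
```

```text
time_s: 5.1
tool_pos: [0.5565, 0.0367, 0.4593]
orientation: [-0.003, -0.256, 0.967, 0.001]
ft_force: [1.2, -0.0, -5.4]
opening: 0.023
time_s: 5.6
tool_pos: [0.5454, 0.1688, 0.4593]
orientation: [-0.003, -0.224, 0.975, 0.0]
ft_force: [1.0, -1.6, -4.6]
opening: 0.023
time_s: 5.8
tool_pos: [0.5463, 0.1661, 0.4612]
orientation: [-0.001, -0.222, 0.975, -0.0]
ft_force: [-0.6, -0.5, -5.5]
opening: 0.0229
t 5.8 tcp [0.5463 0.1661 0.4612] alpha -154.35 tilt [-0.002 -0.001 -1.   ] F [-0.6 -0.5 -5.5] M [ 0.05 -0.03 -0.04] open 22.9 j [ 0.18  0.16 -0.06  1.36 -0.   -0.27]
tool-frame shift mm [-0.2  1.  -3.8]
```

View pics/scene5c.png

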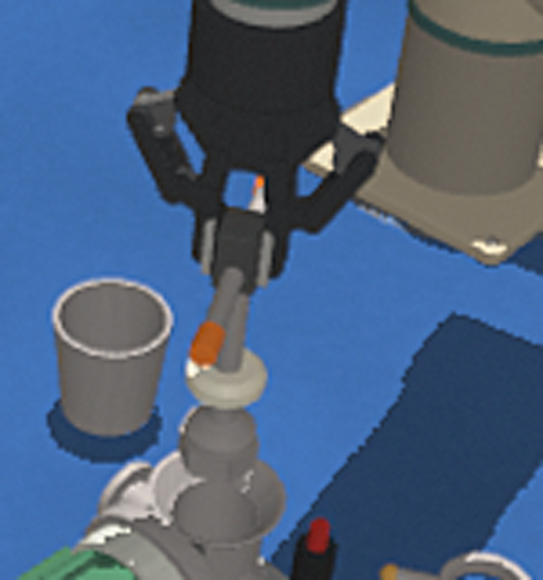

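View pics/top5c.png

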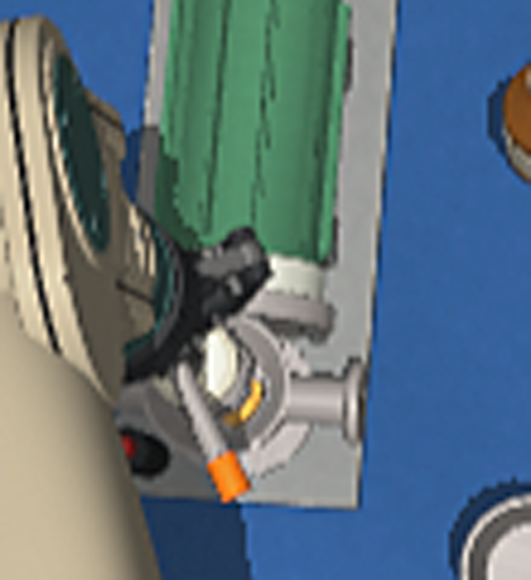

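Run:
```python
from h import *
S=pickle.load(open('scene5.pkl','rb'));T=pickle.load(open('top5.pkl','rb'))
k=160/580
def px(x,y): return (310+x*k-.5,150+y*k-.5)
print('collar px meas',px(227,378),'expect',proj(S,[.546,.1665,.144+.065]))
print('hub top',px(238,232),'exp',proj(S,[.546,.1665,.144+.16]))
print('rim now', proj(S,[.546,.167,.115]), px(219,510),'socket bottom exp',proj(S,[.546,.1665,.144]))
# socket/shaft edges: depth slices
P=cloud(S); 
for z in [.15,.16,.17,.185,.19,.205,.21,.215,.23,.24,.25,.26,.27]:
    m=(abs(P[...,2]-z)<.003)&(np.hypot(P[...,0]-.546,P[...,1]-.167)<.03)
    q=P[m]; 
    if len(q)>5:
        d=np.array(S['xyz'])[:2]-[.546,.167]; d/=np.linalg.norm(d); n=np.array([-d[1],d[0]])
        s=(q[:,:2]-[.546,.167])@n; rr=(q[:,:2]-[.546,.167])@d
        print(z,len(q),'lat',s.min().round(4),s.max().round(4),'mid',((s.min()+s.max())/2).round(4),'front',np.percentile(rr,95).round(4))
print(n,d)
```

```text
collar px meas (372.12068965517244, 253.77586206896552) expect [371.52641737 254.05583464]
hub top (375.1551724137931, 213.5) exp [375.86693203 218.17256682]
rim now [367.89574305 285.63664542] (369.91379310344826, 290.1896551724138) socket bottom exp [368.8479017 276.1992675]
0.15 48 lat -0.0225 0.025 mid 0.0012 front 0.019
0.16 62 lat -0.0216 0.0243 mid 0.0013 front 0.0197
0.17 105 lat -0.0198 0.0213 mid 0.0007 front 0.0173
0.185 14 lat -0.0057 0.0072 mid 0.0007 front 0.0048
0.205 25 lat -0.0194 0.02 mid 0.0003 front 0.0193
0.21 67 lat -0.0213 0.0234 mid 0.0011 front 0.0202
0.215 145 lat -0.0213 0.0229 mid 0.0008 front 0.0175
0.23 17 lat -0.005 0.0087 mid 0.0019 front 0.0061
0.24 12 lat -0.0019 0.0081 mid 0.0031 front 0.0056
0.25 12 lat -0.0026 0.0086 mid 0.003 front 0.0055
0.26 11 lat 0.0002 0.0083 mid 0.0042 front 0.0047
0.27 10 lat 0.0014 0.0073 mid 0.0043 front 0.0056
[-0.57160782  0.82052696] [0.82052696 0.57160782]
```

Run:
```python
from h import *
S,T=[pickle.load(open(n+'0.pkl','rb')) for n in ['scene','top']]
print('bore edge S', onplane(S,368.9,290.5,.100), 'rim S', onplane(S,370.1,286.2,.115))
for n,c,w in [('S',S,(340,262,60,50)),('T',T,(228,205,45,45))]:
    x,y,ww,hh=w
    im=cv2.cvtColor(c['color'][y:y+hh,x:x+ww],cv2.COLOR_RGB2BGR)
    cv2.imwrite(f'pics/rim{n}.png',cv2.resize(im,None,fx=12,fy=12,interpolation=cv2.INTER_CUBIC))
# projected rim circles for candidates overlay
for n,c,(x,y) in [('S',S,(340,262)),('T',T,(228,205))]:
    im=cv2.imread(f'pics/rim{n}.png')
    for (cx,cy),col in [((.546,.167),(0,0,255)),((.544,.1695),(0,255,0))]:
        for rad,z in [(.043,.115),(.026,.1)]:
            pts=np.array([proj(c,[cx+rad*np.cos(t),cy+rad*np.sin(t),z]) for t in np.linspace(0,6.283,60)])
            pts=((pts-[x,y]+.5)*12).astype(int); cv2.polylines(im,[pts],True,col,1)
    cv2.imwrite(f'pics/rim{n}o.png',im)
```

```text
bore edge S [0.54391809 0.16979327 0.1       ] rim S [0.54387576 0.17151034 0.115     ]
```

View pics/rimSo.png

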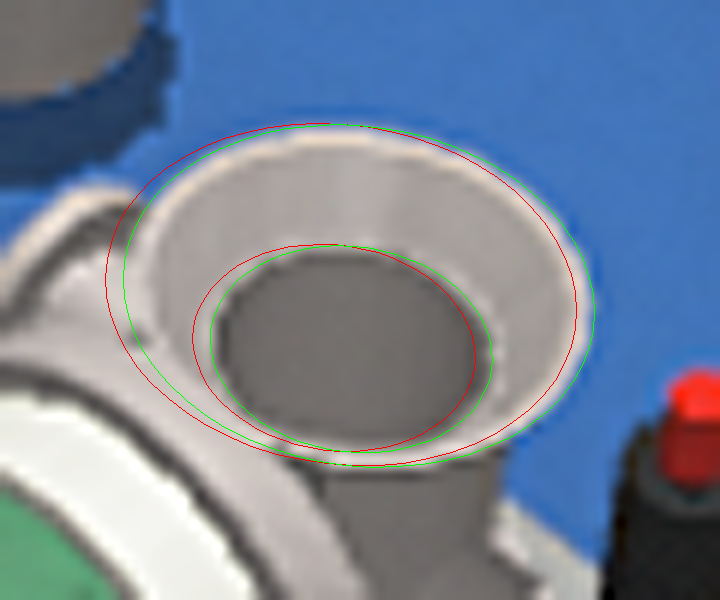

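View pics/rimTo.png

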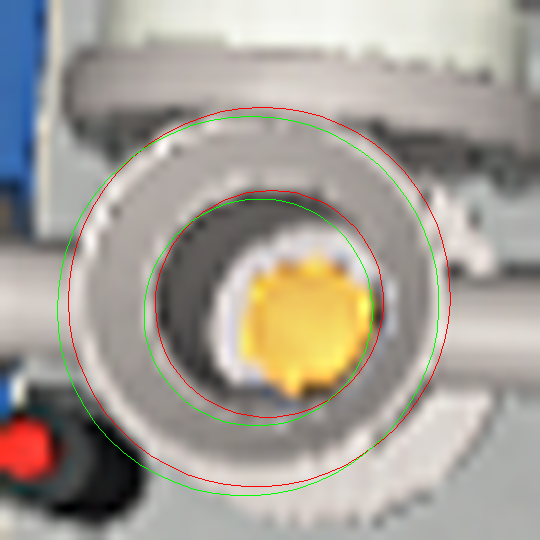

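Run:
```python
from h import *
S,T=[pickle.load(open(n+'5.pkl','rb')) for n in ['scene','top']]
for n,c,(x,y,w,h) in [('S',S,(340,180,60,80)),('T',T,(230,200,60,70))]:
    hsv=cv2.cvtColor(c['color'],cv2.COLOR_RGB2HSV); m=cv2.inRange(hsv,(3,170,120),(20,255,255)); k=np.zeros_like(m);k[y:y+h,x:x+w]=m[y:y+h,x:x+w]
    kk,l,s,ce=cv2.connectedComponentsWithStats(k)
    for i in range(1,kk):
        if s[i,4]>4: print(n,s[i],ce[i],np.median(cloud(c)[l==i],0))
for sg in (1,-1):
    a=np.radians(205.65); p=np.array([.5463,.1661,.294])+sg*.0725*np.array([np.cos(a),np.sin(a),0])
    print(p,'S',proj(S,p),'T',proj(T,p+[0,0,.006]))
```

```text
S [363 239   9  11  72] [366.73611111 244.25      ] [0.61296466 0.19905198 0.29842786]
T [257 231   2   4   6] [257.33333333 232.16666667] [0.54594222 0.15521165 0.04135241]
T [252 235   4   2   5] [253.6 235.8] [0.53471194 0.1644742  0.03970946]
T [248 244   9  10  53] [251.86792453 248.30188679] [0.48230109 0.1309513  0.30066539]
[0.4809445  0.13471674 0.294     ] S [383.38600042 201.27810093] T [250.32936193 248.63106273]
[0.6116555  0.19748326 0.294     ] S [365.93838436 245.3613621 ] T [224.1987075  192.56990599]
```

Both views, corrected with the key's own offset in each camera, put the bore axis near (0.545, 0.169). I'll shift there and lower to just above the nut.

Run:
```python
from h import *
delta([.545,.169,.4612-.055])
```

```text
tool-frame shift mm [-0.1  3.5 55.8]
```

```bash
python3 -m pendant '[[0,3.5,10,0],[0,3.5,20,0],[0,3.5,32,0],[0,3.5,44,0],[0,3.5,56,0]]' && python3 -m pendant '[[0,0,0,0],[0,0,0,0]]'
python3 - <<'E'
from h import *
show()
for n in ['scene','top']:
    c=cap(n,n+'6.png'); pickle.dump(c,open(n+'6.pkl','wb'))
    x,y,w,h=(310,180,120,130) if n=='scene' else (215,175,80,85)
    cv2.imwrite(f'pics/{n}6c.png',cv2.resize(cv2.cvtColor(c['color'][y:y+h,x:x+w],cv2.COLOR_RGB2BGR),(int(w*580/h),580),interpolation=cv2.INTER_CUBIC))
E
```

```text
time_s: 6.4
tool_pos: [0.5447, 0.1699, 0.4051]
orientation: [-0.001, -0.222, 0.975, 0.0]
ft_force: [0.1, -0.4, -5.7]
opening: 0.0229
time_s: 6.6
tool_pos: [0.5449, 0.17, 0.4062]
orientation: [-0.001, -0.222, 0.975, 0.0]
ft_force: [0.3, 0.3, -4.1]
opening: 0.0228
t 6.6 tcp [0.5449 0.17   0.4062] alpha -154.33 tilt [-0.001 -0.    -1.   ] F [ 0.3  0.3 -4.1] M [ 0.01 -0.04 -0.02] open 22.8 j [ 0.19  0.18 -0.14  1.25  0.   -0.26]
```

View pics/scene6c.png

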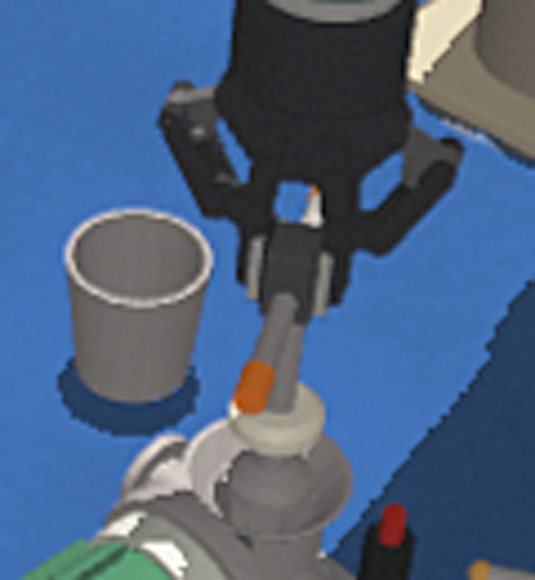

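View pics/top6c.png

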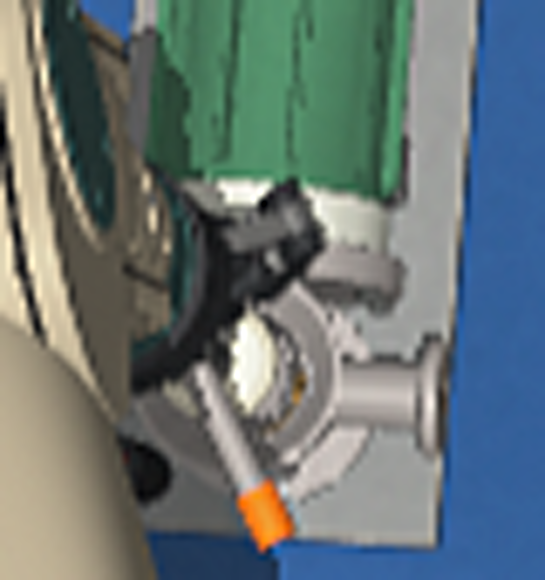

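The socket (about (270,490) in the scene crop) sits inside the funnel with no contact forces. Going on down in small steps.

```bash
python3 -m pendant '[[0,0,9,0],[0,0,18,0],[0,0,27,0],[0,0,36,0],[0,0,40,0]]' && python3 -m pendant '[[0,0,2,0],[0,0,4,0],[0,0,4,0]]'
python3 - <<'E'
from h import *
show()
E
```

```text
time_s: 7.2
tool_pos: [0.5446, 0.1699, 0.3651]
orientation: [-0.001, -0.222, 0.975, -0.0]
ft_force: [0.6, -0.8, -5.6]
opening: 0.023
time_s: 7.5
tool_pos: [0.5449, 0.17, 0.3626]
orientation: [-0.0, -0.222, 0.975, 0.0]
ft_force: [-0.9, -0.5, -4.4]
opening: 0.0228
t 7.5 tcp [0.5449 0.17   0.3626] alpha -154.33 tilt [-0.  0. -1.] F [-0.9 -0.5 -4.4] M [0.02 0.   0.07] open 22.8 j [ 0.19  0.21 -0.21  1.16  0.   -0.26]
```

```bash
python3 -m pendant '[[0,0,1.5,0],[0,0,3,0],[0,0,4.5,0],[0,0,6,0],[0,0,6,0]]'
python3 - <<'E'
from h import *
show()
E
```

```text
time_s: 8.0
tool_pos: [0.545, 0.17, 0.3565]
orientation: [-0.0, -0.222, 0.975, -0.0]
ft_force: [0.8, 0.6, -5.6]
opening: 0.0227
t 8.0 tcp [0.545  0.17   0.3565] alpha -154.33 tilt [-0. -0. -1.] F [ 0.8  0.6 -5.6] M [-0.08 -0.13 -0.02] open 22.7 j [ 0.19  0.21 -0.21  1.15 -0.   -0.26]
```

```bash
python3 -m pendant '[[0,0,1,0],[0,0,2,0],[0,0,3,0],[0,0,4,0],[0,0,4,0]]'
python3 - <<'E'
from h import *
show()
E
```

```text
time_s: 8.5
tool_pos: [0.545, 0.17, 0.3526]
orientation: [0.0, -0.222, 0.975, -0.0]
ft_force: [-0.9, -0.1, -5.2]
opening: 0.0233
t 8.5 tcp [0.545  0.17   0.3526] alpha -154.33 tilt [ 0. -0. -1.] F [-0.9 -0.1 -5.2] M [-0.13 -0.23  0.02] open 23.3 j [ 0.19  0.21 -0.22  1.14 -0.   -0.26]
```

```bash
python3 -m pendant '[[0,0,1.5,0],[0,0,3,0],[0,0,4.5,0],[0,0,6,0],[0,0,6,0]]'
python3 - <<'E'
from h import *
show()
E
```

```text
time_s: 9.0
tool_pos: [0.545, 0.17, 0.3465]
orientation: [0.0, -0.222, 0.975, -0.0]
ft_force: [1.1, 0.4, -5.9]
opening: 0.0232
t 9.0 tcp [0.545  0.17   0.3465] alpha -154.33 tilt [ 0. -0. -1.] F [ 1.1  0.4 -5.9] M [-0.18 -0.37 -0.03] open 23.2 j [ 0.19  0.22 -0.23  1.12 -0.   -0.26]
```

```bash
cat >> h.py <<'E'
def look(tag):
    for n in ['scene','top']:
        c=cap(n,n+tag+'.png'); pickle.dump(c,open(n+tag+'.pkl','wb'))
        x,y,w,h=(310,190,120,130) if n=='scene' else (205,175,90,85)
        cv2.imwrite(f'pics/{n}{tag}c.png',cv2.resize(cv2.cvtColor(c['color'][y:y+h,x:x+w],cv2.COLOR_RGB2BGR),(int(w*580/h),580),interpolation=cv2.INTER_CUBIC))
E
python3 -c "
from h import *
look('7')"
```

```text
(no output)
```

View pics/scene7c.png

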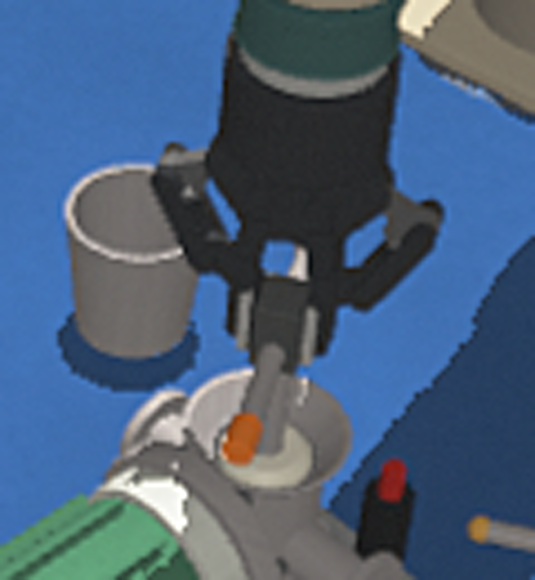

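View pics/top7c.png

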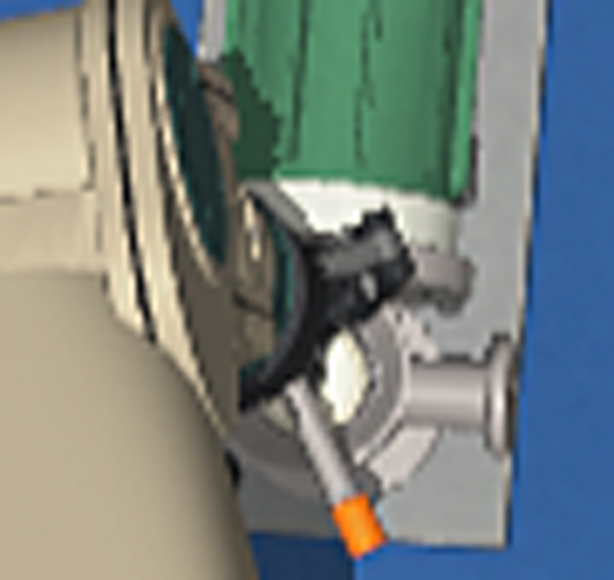

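The white collar, at about (270,460) in the scene crop, is now below the funnel rim. The socket is already lower than the 42 mm nut top, so it has slipped over the hexagon. I'll finish the descent.

```bash
python3 -m pendant '[[0,0,1,0],[0,0,2,0],[0,0,3,0],[0,0,4,0],[0,0,4,0]]'
python3 - <<'E'
from h import *
show()
E
python3 -m pendant '[[0,0,1,0],[0,0,2,0],[0,0,3,0],[0,0,3,0]]'
python3 - <<'E'
from h import *
show()
E
```

```text
time_s: 9.6
tool_pos: [0.545, 0.17, 0.3426]
orientation: [0.0, -0.222, 0.975, -0.0]
ft_force: [1.6, -0.7, -4.8]
opening: 0.0227
t 9.6 tcp [0.545  0.17   0.3426] alpha -154.33 tilt [ 0. -0. -1.] F [ 1.6 -0.7 -4.8] M [-0.24 -0.45 -0.03] open 22.7 j [ 0.19  0.22 -0.23  1.12 -0.   -0.26]
time_s: 10.0
tool_pos: [0.5451, 0.1701, 0.3408]
orientation: [0.001, -0.222, 0.975, -0.0]
ft_force: [-0.7, -1.6, 2.5]
opening: 0.0229
t 10.0 tcp [0.5451 0.1701 0.3408] alpha -154.33 tilt [ 0.001  0.    -1.   ] F [-0.7 -1.6  2.5] M [-0.28  0.11  0.01] open 22.9 j [ 0.19  0.22 -0.23  1.11  0.   -0.26]
```

The arm met the bottom at TCP z = 0.3408, as predicted for a fully seated key. Now I'll turn it clockwise.

```bash
python3 -m pendant '[[0,0,-0.5,5],[0,0,-0.5,10],[0,0,-0.5,15],[0,0,-0.5,20],[0,0,-0.5,25]]'
python3 - <<'E'
from h import *
show()
E
python3 -m pendant '[[0,0,0,6],[0,0,0,12],[0,0,0,18],[0,0,0,24],[0,0,0,30]]'
python3 - <<'E'
from h import *
show();look('8')
E
```

```text
time_s: 10.5
tool_pos: [0.5454, 0.1696, 0.3408]
orientation: [0.001, -0.004, 1.0, -0.001]
ft_force: [1.1, -2.1, 0.4]
opening: 0.0231
t 10.5 tcp [0.5454 0.1696 0.3408] alpha -179.53 tilt [ 0.002 -0.002 -1.   ] F [ 1.1 -2.1  0.4] M [-0.87 -0.26  0.1 ] open 23.1 j [ 0.19  0.22 -0.23  1.11 -0.    0.18]
time_s: 11.0
tool_pos: [0.5451, 0.1693, 0.3408]
orientation: [0.001, 0.255, 0.967, -0.002]
ft_force: [-0.8, -3.6, 1.2]
opening: 0.0229
t 11.0 tcp [0.5451 0.1693 0.3408] alpha 150.42 tilt [ 0.001 -0.004 -1.   ] F [-0.8 -3.6  1.2] M [-1.19  0.04  0.1 ] open 22.9 j [ 0.19  0.22 -0.23  1.11 -0.    0.7 ]
```

View pics/scene8c.png

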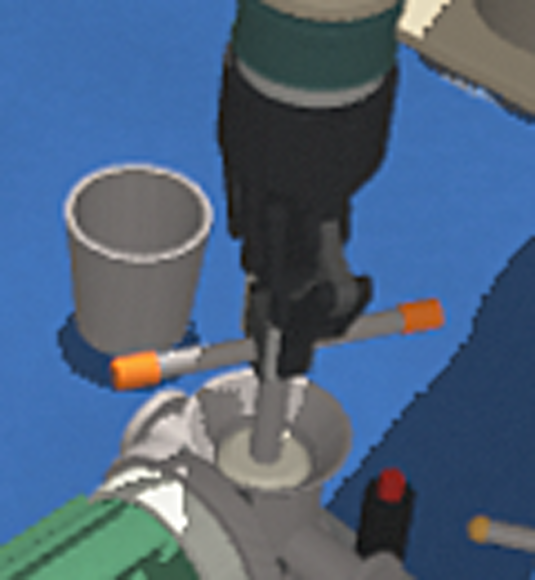

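The crossbar has turned with the gripper and the red pin, at (392,487) in the crop, is visibly lower. I'll keep turning.

```bash
python3 -m pendant '[[0,0,0,6],[0,0,0,12],[0,0,0,18],[0,0,0,24],[0,0,0,30]]'
python3 - <<'E'
from h import *
show()
E
python3 -m pendant '[[0,0,0,5],[0,0,0,10],[0,0,0,15],[0,0,0,15]]'
python3 - <<'E'
from h import *
show();look('9')
E
```

```text
time_s: 11.6
tool_pos: [0.5447, 0.1692, 0.3408]
orientation: [0.001, 0.496, 0.868, -0.002]
ft_force: [-1.1, -4.4, 3.1]
opening: 0.0228
t 11.6 tcp [0.5447 0.1692 0.3408] alpha 120.56 tilt [-0.    -0.004 -1.   ] F [-1.1 -4.4  3.1] M [-1.67  0.53  0.06] open 22.8 j [ 0.19  0.22 -0.24  1.11 -0.    1.23]
time_s: 12.0
tool_pos: [0.5445, 0.1692, 0.3408]
orientation: [0.001, 0.604, 0.797, -0.002]
ft_force: [-2.6, -4.5, 3.8]
opening: 0.0231
t 12.0 tcp [0.5445 0.1692 0.3408] alpha 105.7 tilt [-0.001 -0.004 -1.   ] F [-2.6 -4.5  3.8] M [-1.57  0.65 -0.06] open 23.1 j [ 0.19  0.22 -0.24  1.11 -0.    1.49]
```

View pics/scene9c.png

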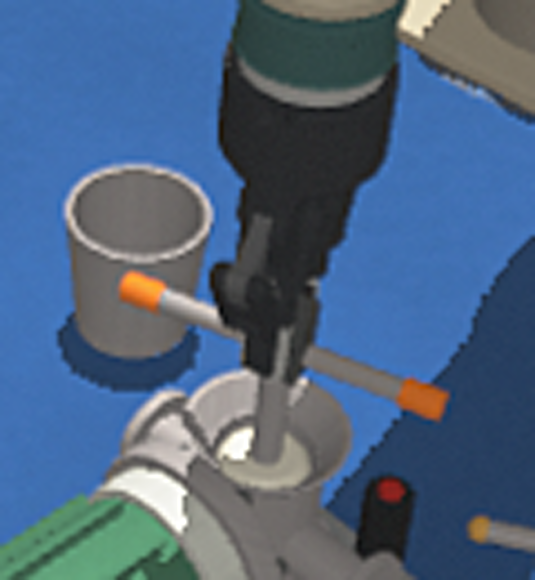

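The pin top at (391,490) is almost flush. I'll measure its height, then turn on gently and watch the wrist torque.

```bash
cat >> h.py <<'E'
def pin(tag):
    c=pickle.load(open('scene'+tag+'.pkl','rb')); g=c['color'][285:306,390:406].astype(int)
    m=(g[...,0]-g[...,1]).clip(0)*(g[...,0]>90); ys,xs=np.nonzero(m>60); w=m[ys,xs]
    print('pin red rows',285+ys.min(),285+ys.max(),'n',len(ys),'cent',(390+(xs*w).sum()/w.sum()).round(2),(285+(ys*w).sum()/w.sum()).round(2))
E
python3 -m pendant '[[0,0,0,3],[0,0,0,6],[0,0,0,6]]'
python3 - <<'E'
from h import *
show();look('10')
for t in ['0','8','9','10']: pin(t)
c=pickle.load(open('scene10.pkl','rb'))
for z in (0,.0015,.003,.005): print(z,proj(c,[.511,.2225,.085+z]))
E
```

```text
time_s: 12.4
tool_pos: [0.5444, 0.1692, 0.3408]
orientation: [0.001, 0.644, 0.765, -0.002]
ft_force: [-1.5, -4.7, 3.7]
opening: 0.0231
t 12.4 tcp [0.5444 0.1692 0.3408] alpha 99.74 tilt [-0.001 -0.004 -1.   ] F [-1.5 -4.7  3.7] M [-1.57  0.72 -0.02] open 23.1 j [ 0.19  0.22 -0.24  1.11 -0.    1.59]
pin red rows 293 301 n 42 cent 397.72 296.44
pin red rows 295 301 n 32 cent 397.43 298.2
pin red rows 298 301 n 20 cent 397.25 299.46
pin red rows 285 301 n 19 cent 397.82 298.25
0 [396.16449659 299.8297378 ]
0.0015 [396.24680565 299.37281883]
0.003 [396.32926235 298.91508025]
0.005 [396.43943498 298.30348339]
```

```bash
python3 -m pendant '[[0,0,0,2],[0,0,0,4],[0,0,0,4]]'
python3 - <<'E'
from h import *
show()
E
python3 -m pendant '[[0,0,0,2],[0,0,0,4],[0,0,0,4]]'
python3 - <<'E'
from h import *
show();look('11')
pin('11')
E
```

```text
time_s: 12.8
tool_pos: [0.5444, 0.1692, 0.3408]
orientation: [0.001, 0.671, 0.742, -0.002]
ft_force: [-2.9, -4.6, 4.8]
opening: 0.0229
t 12.8 tcp [0.5444 0.1692 0.3408] alpha 95.77 tilt [-0.001 -0.003 -1.   ] F [-2.9 -4.6  4.8] M [-1.55  0.75  0.02] open 22.9 j [ 0.19  0.22 -0.24  1.12 -0.    1.66]
time_s: 13.1
tool_pos: [0.5443, 0.1693, 0.3408]
orientation: [0.001, 0.696, 0.718, -0.002]
ft_force: [-2.3, -4.3, 4.2]
opening: 0.0227
t 13.1 tcp [0.5443 0.1693 0.3408] alpha 91.76 tilt [-0.001 -0.003 -1.   ] F [-2.3 -4.3  4.2] M [-1.56  0.77  0.03] open 22.7 j [ 0.19  0.22 -0.24  1.12 -0.    1.73]
pin red rows 285 301 n 45 cent 399.69 291.45
```

View pics/scene11c.png

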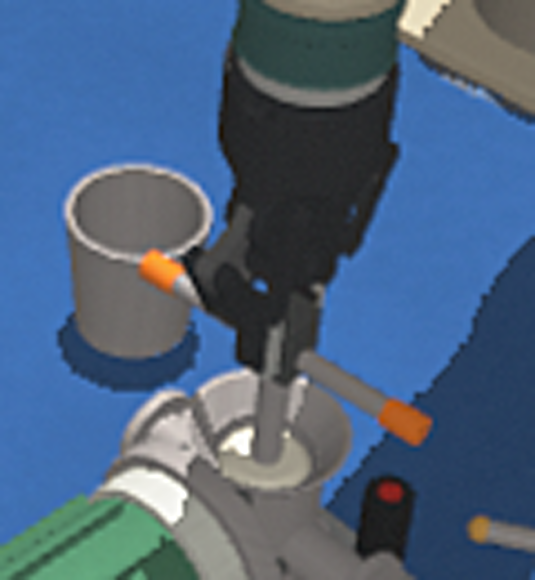

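```bash
for i in 1 2; do python3 -m pendant '[[0,0,0,1.5],[0,0,0,3],[0,0,0,3]]' >/dev/null
python3 - <<'E'
from h import *
show()
E
done
```

```text
t 13.5 tcp [0.5443 0.1693 0.3408] alpha 88.78 tilt [-0.002 -0.003 -1.   ] F [-2.4 -4.8  4.7] M [-1.57  0.82  0.07] open 22.9 j [ 0.19  0.22 -0.24  1.12 -0.    1.78]
t 13.8 tcp [0.5443 0.1693 0.3408] alpha 85.78 tilt [-0.002 -0.003 -1.   ] F [-1.1 -4.5  4.8] M [-1.57  0.85  0.06] open 22.9 j [ 0.19  0.22 -0.24  1.12 -0.    1.83]
```

```bash
for i in 1 2; do python3 -m pendant '[[0,0,0,1.5],[0,0,0,3],[0,0,0,3]]' >/dev/null
python3 - <<'E'
from h import *
show()
E
done; python3 -c "
from h import *
look('12');pin('12')"
```

```text
t 14.1 tcp [0.5442 0.1693 0.3408] alpha 82.83 tilt [-0.002 -0.003 -1.   ] F [-1.7 -4.2  4.4] M [-1.51  0.87  0.22] open 22.9 j [ 0.19  0.22 -0.24  1.12 -0.    1.88]
t 14.4 tcp [0.5442 0.1694 0.3408] alpha 79.91 tilt [-0.002 -0.003 -1.   ] F [-2.7 -4.1  4.4] M [-1.53  0.88  0.68] open 22.7 j [ 0.19  0.22 -0.24  1.12 -0.    1.94]
pin red rows 285 292 n 61 cent 396.02 288.11
```

View pics/scene12c.png

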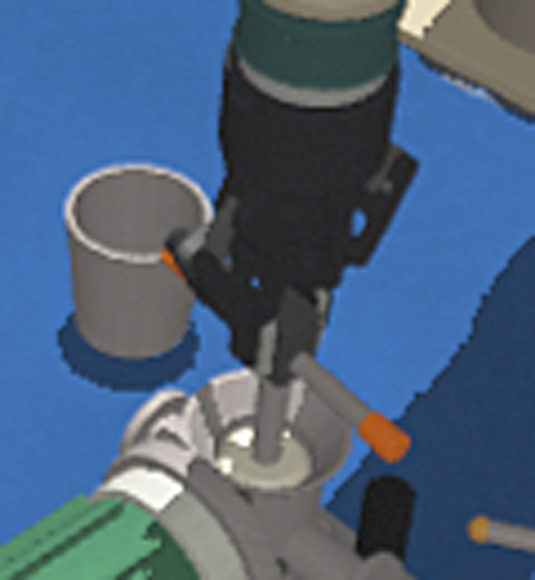

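The stop has been reached: torque about the axis rose from 0.06 to 0.68 N m, and the red pin no longer shows above its boss at (388,500). I'll back off the twist slightly and open a little.

```bash
python3 -m pendant '[[0,0,0,-1.5],[0,0,0,-3],[0,0,0,-3]]' && python3 -m pendant '[[0,0,0,0],[0,0,0,0],[0,0,0,0],[0,0,0,0],[0,0,0,0]]' 50
python3 - <<'E'
from h import *
show();look('13')
E
```

```text
time_s: 14.8
tool_pos: [0.5442, 0.1693, 0.3408]
orientation: [0.001, 0.75, 0.661, -0.002]
ft_force: [-2.9, -4.4, 5.0]
opening: 0.0231
time_s: 15.3
tool_pos: [0.545, 0.1702, 0.3402]
orientation: [-0.0, 0.751, 0.661, 0.0]
ft_force: [-0.7, -0.5, 0.4]
opening: 0.0499
t 15.3 tcp [0.545  0.1702 0.3402] alpha 82.7 tilt [ 0.  0. -1.] F [-0.7 -0.5  0.4] M [ 0.   -0.01  0.02] open 49.9 j [ 0.19  0.22 -0.24  1.11  0.    1.89]
```

View pics/scene13c.png

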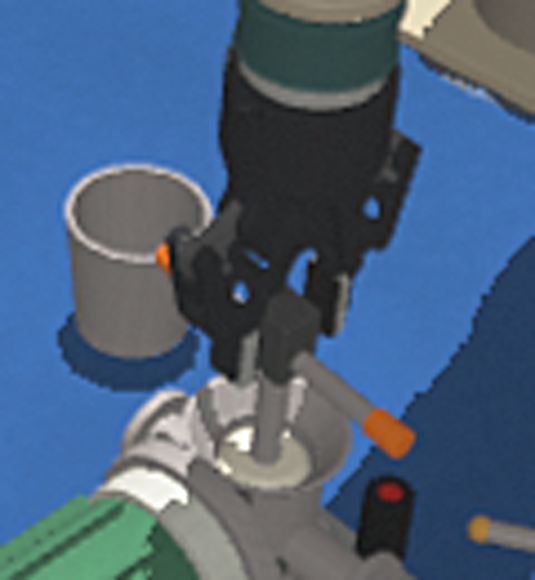

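The pads stand clear of the hub on both sides and the pin top at (390,492) is flush. Lifting straight away.

```bash
python3 -m pendant '[[0,0,-10,0],[0,0,-25,0],[0,0,-45,0],[0,0,-75,0],[0,0,-110,0]]' && python3 -m pendant '[[0,-30,-40,0],[0,-60,-60,0],[0,-100,-60,0],[0,-140,-60,0],[0,-140,-60,0]]'
python3 - <<'E'
from h import *
show();look('14');pin('14');pin('9')
S=pickle.load(open('scene14.pkl','rb'));T=pickle.load(open('top14.pkl','rb'))
for n,c,(x,y,w,h) in [('S',S,(320,190,110,110)),('T',T,(205,170,100,90))]:
    hsv=cv2.cvtColor(c['color'],cv2.COLOR_RGB2HSV); m=cv2.inRange(hsv,(5,170,120),(18,255,255)); k=np.zeros_like(m);k[y:y+h,x:x+w]=m[y:y+h,x:x+w]
    kk,l,s,ce=cv2.connectedComponentsWithStats(k)
    for i in range(1,kk):
        if s[i,4]>8: print(n,s[i],ce[i],np.median(cloud(c)[l==i],0).round(4))
E
```

```text
time_s: 15.9
tool_pos: [0.5445, 0.1699, 0.4509]
orientation: [-0.001, 0.751, 0.66, -0.001]
ft_force: [1.1, -0.4, -0.6]
opening: 0.05
time_s: 16.4
tool_pos: [0.4019, 0.1879, 0.5116]
orientation: [-0.0, 0.75, 0.661, 0.0]
ft_force: [0.1, 0.6, -0.1]
opening: 0.0499
t 16.4 tcp [0.4019 0.1879 0.5116] alpha 82.81 tilt [-0.001  0.001 -1.   ] F [ 0.1  0.6 -0.1] M [ 0.01 -0.08  0.04] open 49.9 j [ 0.29 -0.09 -0.21  1.45  0.    1.99]
pin red rows 285 301 n 66 cent 397.03 289.86
pin red rows 298 301 n 20 cent 397.25 299.46
S [345 244  10   9  50] [348.82 247.54] [0.5383 0.0991 0.179 ]
S [392 282  10  10  62] [396.58064516 286.43548387] [0.5564 0.244  0.1781]
T [213 221   9   5  37] [217.         222.97297297] [0.5548 0.2404 0.1795]
T [269 227   8   6  40] [272.5   229.375] [0.5386 0.0971 0.1808]
```

View pics/scene14c.png

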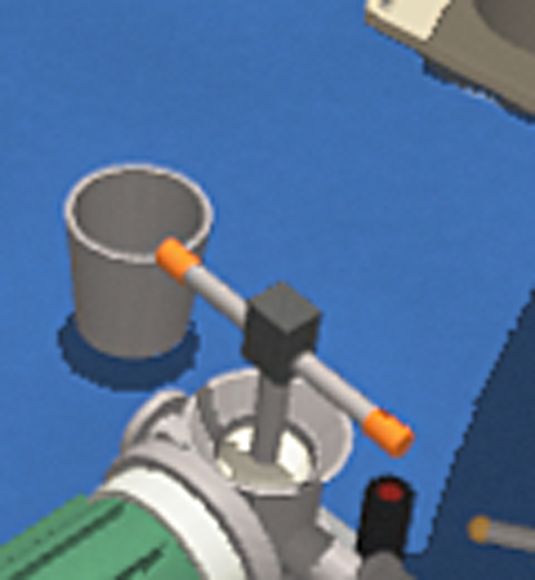

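View pics/top14c.png

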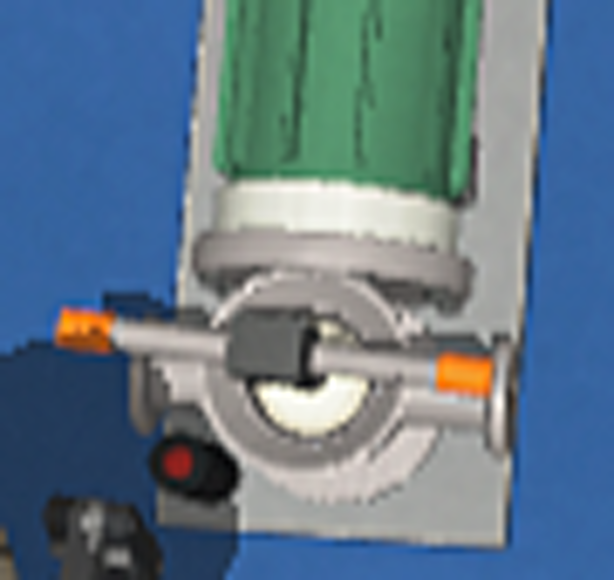

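Run:
```python
from h import *
for t in ['9','13','14']:
    c=pickle.load(open('scene'+t+'.pkl','rb')); g=c['color'][293:306,393:402].astype(int); print(t); print((g[...,0]-g[...,1]))
T0,T1=pickle.load(open('top0.pkl','rb')),pickle.load(open('top14.pkl','rb'))
d=cv2.absdiff(T0['color'],T1['color']).max(2)
cap('scene','f.png'); show()
```

```text
9
[[-24 -26 -25 -24 -24 -26 -23 -24 -25]
 [-24 -24 -24 -26 -26 -26 -26 -27 -25]
 [-25 -25 -24 -24 -25 -27 -29 -26 -24]
 [-25 -23 -20 -18 -12 -20 -29 -25 -25]
 [-12 -12  23  51  55  52  21 -25 -25]
 [  0  13  71 113 108 103  76   8 -12]
 [ -3  30  83 103  99 101  98  54  -8]
 [ -4  19  75 105 102 103 101  70  -7]
 [ -3  10  55  95 104 105  87   3  -6]
 [ -2  -4  -1  24  41  41  33  -8  -2]
 [  1  -3  -4  -5  -6  -7  -6  -1   1]
 [ -2   2  -2  -1  -2   0  -2  -1   2]
 [ -2  -1   1  -1  -1  -1  -3   0   0]]
13
[[-25 -25 -26 -28 -31 -37 -35 -32 -27]
 [-25 -24 -26 -25 -26 -28 -28 -26 -26]
 [-23 -27 -23 -24 -24 -25 -27 -25 -23]
 [-25 -22 -17 -16 -14 -19 -25 -25 -25]
 [-10 -11  -1  -4   5   1  -5 -19 -23]
 [  3   3  28  47  52  43  10  -3 -11]
 [ -3  24  80 111 107 101  56  11  -5]
 [ -2  31  85 107 102 107  99  37  -3]
 [ -4   1  50 100  95  98  85  11  -2]
 [ -1  -4   1  13  24  38  13  -8   3]
 [ -1  -2  -4  -6  -6  -8  -4  -2  -1]
 [ -2   1  -1  -1  -1  -4  -1  -1   2]
 [  2   1   2  -2   0  -3  -3  -2  -1]]
14
[[-48 -50 -52 -54 -59 -61 -63 -58 -54]
 [-48 -49 -49 -50 -52 -52 -53 -52 -50]
 [-50 -51 -46 -49 -47 -50 -52 -50 -50]
 [-49 -45 -32 -32 -25 -41 -50 -50 -50]
 [-21 -18   2   2   7  10  -9 -29 -47]
 [  5   8  25  50  52  47  13  -2 -17]
 [  0  24  81 111 109  98  59  13  -9]
 [ -3  32  86 106 104 105  99  37   0]
 [ -2  -1  50  97  95  99  85  11   0]
 [ -2  -4   1  11  24  38  12  -3   0]
 [ -1  -1  -4  -6  -5  -7  -3  -1   4]
 [  3   0  -1  -2  -1  -3  -3  -1   4]
 [ -1  -2   0   0   1   1  -1   3  -2]]
t 16.55 tcp [0.4062 0.1879 0.511 ] alpha 82.69 tilt [ 0.002  0.    -1.   ] F [-0.2 -0.2 -0.1] M [-0.03 -0.   -0.  ] open 49.9 j [ 0.29 -0.08 -0.2   1.45 -0.    1.99]
```

View pics/f.png

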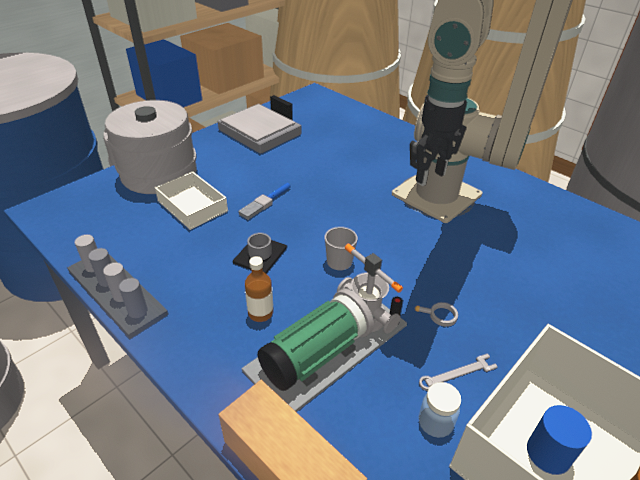

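The final picture shows the key upright on the nut (hub at (374,265)), the pin flush and the bystanders where they started. Only the pin's top disc is visible: rows 298 to 302, matching the projection of a flush 12 mm disc. The gripper is clear, so I'm handing in.

```bash
python3 -m pendant '[[0,0,0,0],[0,0,0,0],[0,0,0,0]]' && python3 -c "
from cell import job
print(job.finish_job())"
```

```text
time_s: 16.85
tool_pos: [0.4069, 0.1878, 0.51]
orientation: [-0.0, 0.751, 0.66, -0.0]
ft_force: [-0.9, -0.2, 0.4]
opening: 0.05
the job is handed in; nothing more can be done
None
```

The key is standing on the nut, let go, with the nut at its stop. I handed the job in at about 17 s of the allowed 67 s, and finishing reports no verdict.

I gripped the key by its hub and lifted it from the stand, then lowered it into the bore. The socket went straight over the nut without any turning. I then turned it about 126° clockwise in the same grip. Torque about the axis rose from 0.06 to 0.68 N m at the stop. I eased back 3°, opened the gripper and lifted clear.

**Last checks:**
- **Key seated:** The top of the crossbar measures 0.178–0.181 m at both ends in both views, so the key is fully down (origin about 24 mm) and level.
- **Pin flush:** Only the pin's top disc still shows, in the rows where a flush pin should appear.
- **Other things on the table:** By eye, none of them has moved in the last picture.
- **Robot clear:** The wrist force is near zero.

**What disagreed:**
- **Bore position:** The two cameras differed by about 3–5 mm before I corrected each one using the key itself.
- **Pin readout:** My automatic readout failed in several pictures because the orange bar end fell in its window. I judged the pin from the raw pixels instead.
- **Side load:** While I was turning, there was a steady side load of about 5 N and 1.7 N m, from a slight offset in the grip. It went away when I let go.

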